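Stand a blank in the bench clamp, release the catch and hold the clamp lever over

ROBOT

A 7-joint arm with a two-finger parallel gripper is mounted at the origin on the work surface. World frame = base frame: x ahead of the robot, y to its left, z up, the work surface at z = 0. Lengths are in mm, angles in rad, forces in N, time in s.
With the tool pointing down it reaches from about 400 to 875 mm from the base axis. Payload 4.4 kg.
Tool frame: the origin (TCP) lies midway between the tips of the shut fingers; the grasp point (between the pads) lies 19 mm behind it; z points along the fingers, y is the line along which they close (so a half turn about z gives the same grasp; the last joint's range is limited). The gripper opens to 85 mm and grips with 20 to 120 N. Pads are 22 mm wide; open, the fingers measure 114 mm over their backs; the gripper's body (76 mm by 85 mm) begins 54 mm behind the grasp point. The pads swing forward as they close: fully open they stand 13 mm farther back than shut.
Start: joints at [-1.362, 0.628, 0.038, 1.517, -0.027, 0.996, -0.02], TCP at [176.356, 625.633, 231.313] pointing down, gripper open.
Joint ranges: [-3.06, 3.06], [-0.37, 2.12], [-1.25, 1.32], [0.18, 2.47], [-1.1, 4.24], [0.23, 1.98], [-2.94, 2.94]. Speed limits (rad/s): [2.57, 2.57, 3.14, 3.14, 3.14, 3.14, 3.14].

INTERFACE

Orientations are given as [roll, pitch, yaw] about the fixed x, y, z axes, in that order (R = Rz(yaw) Ry(pitch) Rx(roll)).
In Python, from cell import readout, optics, order gives the robot as it stands.
- The arm moves only by the shell command python3 -m jog 'ROWS'. ROWS is a JSON object of lists of equal length, an entry for each row: "claw": the opening, from 0 (shut) to 1 (fully open); "xyz": the shift along the tool's x, y, z each as a share of 0.1 m, from -1 to 1, a list of three; "twist": the turn, a rotation vector about the tool's x, y, z each as a share of 180 degrees, from -1 to 1, a list of three. A call has 1 to 12 rows; each row shifts and turns the commanded pose from where the row before left it, along the tool's axes as they then stand; what a row does not reach is not made up. A row lasts 1/8 s, in which the tool goes at most 62.5 mm and 10.7 degrees, less where a joint would pass 70% of its speed; a pose out of reach is approached as far as the arm can. A call with a number of a shift or a turn outside -1 to 1 is refused whole. A call with a gripper value outside its range is refused whole. The fingers move at their own pace and stop on an object; the grip force is fixed at half the most. Time passes only in rows, so rows that do not move let the fingers close. It gives the time, the measured TCP pose, the force, the opening and the grip force at its end, in the units of the state.
- readout.read_state(): the state, without advancing time (a new reading comes with each control period).
- optics.get_image(name): name is "side" or "top"; returns a dict with "color" (420x560x3 uint8, red, green, blue), "fovy" (degrees; the focal length in pixels is half the picture's height over the tangent of half this angle, whatever the lens; pixels are square), "cx", "cy" (the principal point, pixels), "view" (4x4, takes a point from world to camera coordinates). Camera axes: x right, y up, looking along -z (the intrinsics and any distortion apply to the point x, -y, -z); pixel columns grow to the right and rows downward; lengths in mm; the calibration is good to about 2 mm. A picture is of the moment at which its call begins. There is no depth.
- order.finish_job(): hands the job in; it is judged then, once.
Trained networks look in the newest picture that a camera, given by its name, has taken for a name from the list of things; names that differ only in an ending like _2 or _b are one class to them, and where a whole thing is asked for, a point or a joint stands for the part that bears it (a point fixed in the world has none). Each returns a list of dicts, best first, with "score" (0 to 1); they miss things now and then, are a little off and sometimes report something else, mostly with a low value. They report only what shows in the picture. A call takes as long as a camera call. They do not tell look-alikes from the thing itself.
- optics.boxes_of(camera, label): "rect" ([left, top, width, height] in pixels, round what is visible of it).
The state is a dict: "clock": time; "qpos": joint angles; "qd": joint speeds; "tau": joint torques, N m; "eef_pos": TCP position; "tool_rot": TCP orientation; "force": force on the tool from outside, world axes, zero at the start; "torque": the same for the moment, N m; "width": finger opening in mm; "gripper_force": force on a finger pad.
Only numpy, scipy, OpenCV 4.12 (cv2) and the standard library are available. Lean on these libraries where they do the work, as an engineer would, in place of code of your own. Each camera call takes 0.05 s, during which the arm holds its last target. There are 200 camera calls.

TASK

Lift the aluminium blank out of the sloping wooden rest and stand it upright on its long edge in the middle slot of the blue bench clamp, centred along the slot and right down on the slot's floor, then let go of it. Next press the outer tab of the red safety catch down until the catch has flipped right over, then pull the yellow handle over towards the rack until the clamp's rubber pad presses firmly on the blank's top edge, and finish with the gripper still holding the handle there (it springs back if let go). Do not move the screwdriver, the jar or the tape measure.

Things in the scene. Friction and masses are not known exactly. Their poses are not given: they have to be found in the camera images.
- blank: Loose bare aluminium plate, 10 mm thick (its x) by 120 mm long (its y) by 80 mm high (its z), 0.18 to 0.36 kg. Origin: centre of its lower long edge face. It starts on edge in the wooden rest, leaning 0.4 rad from upright with its top towards the robot (the rest backs the lower 40 mm of the side that faces the robot; the upper 40 mm is free on both sides).
- rest: Fixed light-wood rest for the blank. Base board 120 mm (x, from -75 to +45 mm) by 130 mm (y) by 12 mm; origin under it, directly below the blank's start origin, which is 30 mm up. A sloping back board 110 mm wide and a ledge at right angles to it carry the blank; the y axis runs along the blank's length.
- press: Fixed bench clamp. Blue base plate x -85..105, y -140..130 mm, 20 mm thick; origin on its underside; z up, x away from the robot at zero yaw, y along the slots towards the lever hinge. Black rack on it: 3 slots along y, 13 mm wide, centres x -27, 0, 27 mm; walls y -100..20 mm, 35 mm high above the slot floor (base top). Two blue posts at x +-62, y 65 mm, 125 mm high.
- slot (a point): Centre of the floor of the middle slot (in the press frame x 0, y -40, z 20 mm); axes as the press. The blank seated here has its origin at this point, its z up and its y along the slot (either way round).
- catch (a joint): Safety catch angle: 0 to 0.15 at the start (its pawl lies across the lever's +x arm and locks the lever), up to 1.35 rad fully flipped. Pressing the outer tab down increases it. It stays where it is left; the tab needs about 2 to 3 N. The lever is free above 1.0.
- catch_tab (a point): Point on the mid-plane of the red catch's outer tab, 36 mm from the catch's hinge; the hinge line is parallel to the press y axis at press x = 86, y = 75.5, z = 150 mm. The flat tab is 52 mm long from the hinge, 26 mm wide (y), 8 mm thick; it points to press +x, 0.65 rad above level when the joint reads 0 and 0.70 rad below level at 1.35. Dark posts 155 mm high carry it.
- lever (a joint): Clamp lever angle: 0 raised (handle leans 0.6 rad to press +y), grows as the handle is pulled to press -y; the pad meets a seated blank's top at 1.30, stop at 1.36. A spring drives it back to 0: pull at the handle 2.5 N rising to 6.5 N. Hinge line parallel to press x at press y 65, z 108 mm.
- grip (a point): Yellow round handle bar of the lever, 20 mm in diameter, 100 mm long along press x; this point is its centre, 130 mm from the lever's hinge line. Steel arms 10 mm wide at x = +-45 mm hold its ends, leaving 80 mm free between them. At rest it is at press y = 138, z = 215 mm. Its x axis is parallel to press x; it turns with the lever.
- pad (a point): Black rubber clamp pad, 18 mm in diameter, on a steel arm of the lever 60 mm from the hinge; this point is the centre of its pressing face. It comes down from above on the blank's top edge at press y = 5 mm.
- screwdriver: Bystander: loose screwdriver lying on the table to the left of the clamp; leave alone.
- jar: Bystander: loose whitish jar with a red cap, 60 mm wide, 85 mm high; origin under it; leave alone.
- tape: Bystander: loose orange tape measure, 70 x 35 x 65 mm; origin under it; leave alone.
Things that resemble listed ones, but are neither listed nor needed, are in the scene too. Of the things shaped like the blank, the aluminium one is meant.

How it is judged (in metres and radians):
On the way, in this order (a step that is already met when the one before it is completed fails the run):
1. the blank stands seated in the middle slot, released (x of blank in the frame of slot between -0.006 and 0.006 m and y of blank in the frame of slot between -0.015 and 0.015 m and z of blank in the frame of slot between -0.004 and 0.004 m and angle between blank's own z axis and vertical below 0.15 rad and angle between the y axis of blank and the y axis of slot, either way round below 0.15 rad and contact force between the fingers and blank below 0.5 N and linear speed of blank below 0.03 m/s), for 0.3 s.
2. the safety catch is flipped over while the lever is still up (value of joint catch above 1.05 rad and value of joint lever below 0.3 rad), for 0.1 s.
3. the lever is pulled over and the pad presses on the blank (value of joint lever above 1.22 rad and contact force between lever and blank above 3 N and contact force between the fingers and lever above 1 N), for 0.3 s.
At the end, for the whole second after the job is handed in: Blank in the middle slot (6 mm across, 15 mm along, 4 mm height, 0.15 rad upright and in line), untouched by fingers; catch over 1.0 rad; lever still, over 1.22 rad, pad pressing the blank with over 3 N, fingers bearing on the yellow handle with over 1 N (all of step 3 and x of blank in the frame of slot between -0.006 and 0.006 m and y of blank in the frame of slot between -0.015 and 0.015 m and z of blank in the frame of slot between -0.004 and 0.004 m and angle between blank's own z axis and vertical below 0.15 rad and angle between the y axis of blank and the y axis of slot, either way round below 0.15 rad and value of joint catch above 1 rad and velocity of joint lever between -0.1 and 0.1 rad/s and contact force between the fingers and blank below 0.5 N); the arm keeps its last pose, push and grip.
It fails at once if the screwdriver is moved by more than 30 mm (distance of screwdriver from where it was at the start of the episode above 0.03 m).
It fails at once if the jar is moved by more than 30 mm (distance of jar from where it was at the start of the episode above 0.03 m).
It fails at once if the tape measure is moved by more than 30 mm (distance of tape from where it was at the start of the episode above 0.03 m).
It also fails if it takes over 72 s, if anything falls off the work surface, if the arm or the gripper's body presses on something with over 40 N, if the wrist force passes 120 N, or if a joint passes its speed limit or range.

## Working session

There is one attempt and no reset: what is moved stays moved. The work goes in short steps, Python scripts to look and compute and a shell command to move; the robot and the scene stay as the last step left them, time stands still between calls to the robot, and variables do not carry over. Pictures are saved under pics/ and viewed, at most 10 in all, crops included, and the job is handed in when it is done.

```bash
ls; mkdir -p pics; python3 - <<'E'
from cell import readout, optics
import cv2, numpy as np
print(readout.read_state())
for n in ["side","top"]:
    d=optics.get_image(n); cv2.imwrite(f"pics/{n}0.png",d["color"][:,:,::-1])
    print(n,{k:(v if k!="view" else np.round(v,4).tolist()) for k,v in d.items() if k!="color"})
    for l in ["blank","rest","press","catch","lever","grip","pad","screwdriver","jar","tape","catch_tab"]:
        print(l,[(np.round(b["rect"]).tolist(),round(b["score"],2)) for b in optics.boxes_of(n,l)][:4])
E
```

```text
pics
{'clock': 0.0, 'qpos': array([-1.36180547,  0.62932401,  0.03846859,  1.5183758 , -0.02699993,
        0.99628002, -0.0199983 ]), 'qd': array([ 6.62827931e-04,  2.89712372e-05,  3.84671647e-04,  1.75022155e-03,
        5.70309930e-04, -5.77611658e-04, -4.03545986e-04]), 'tau': array([-9.51795337e-04, -5.63388813e+01,  1.22567900e+00, -1.93448746e+01,
        1.09371456e-02,  1.03762862e-02, -3.39814704e-06]), 'eef_pos': array([176.19341804, 625.01955554, 230.40140354]), 'tool_rot': array([-3.13972463e+00,  3.92958186e-05,  2.86678184e+00]), 'force': array([ 0.61269919,  0.14625296, -0.35985133]), 'torque': array([-0.02935013,  0.02228273, -0.05094009]), 'gripper_force': 0.0, 'width': 85.43432794084488}
side {'fovy': 52.03651131218081, 'cx': 277.8568533472028, 'cy': 219.29431441496436, 'view': [[0.7995, -0.6002, -0.0238, -473.5878], [0.3532, 0.4377, 0.8268, -294.0564], [-0.4858, -0.6695, 0.5619, -1086.7741], [0.0, 0.0, 0.0, 1.0]]}
blank [([385.0, 259.0, 27.0, 28.0], 0.82), ([374.0, 300.0, 54.0, 44.0], 0.81), ([240.0, 270.0, 41.0, 34.0], 0.73), ([311.0, 255.0, 51.0, 34.0], 0.69)]

[... 835 characters left out ...]
.0, 47.0], 0.96), ([287.0, 233.0, 47.0, 53.0], 0.8), ([362.0, 105.0, 44.0, 48.0], 0.57)]
rest [([335.0, 171.0, 59.0, 53.0], 0.55), ([135.0, 175.0, 134.0, 91.0], 0.33), ([361.0, 269.0, 30.0, 19.0], 0.3)]
press [([137.0, 174.0, 132.0, 93.0], 0.88)]
catch [([160.0, 179.0, 17.0, 38.0], 0.81)]
lever [([134.0, 207.0, 56.0, 48.0], 0.77)]
grip [([133.0, 206.0, 53.0, 49.0], 0.94)]
pad [([136.0, 207.0, 51.0, 48.0], 0.7), ([160.0, 178.0, 16.0, 37.0], 0.46)]
screwdriver [([136.0, 208.0, 54.0, 48.0], 0.66), ([105.0, 178.0, 24.0, 71.0], 0.55)]
jar [([291.0, 136.0, 25.0, 26.0], 0.91)]
tape [([361.0, 270.0, 29.0, 16.0], 0.84), ([160.0, 179.0, 19.0, 36.0], 0.3)]
catch_tab [([161.0, 173.0, 12.0, 42.0], 0.55)]
```

```bash
python3 - <<'E'
import cv2
a=cv2.imread("pics/top0.png")[90:310,95:475]; cv2.imwrite("pics/top0c.png",cv2.resize(a,None,fx=2.1,fy=2.1,interpolation=cv2.INTER_CUBIC))
a=cv2.imread("pics/side0.png")[140:360,170:440]; cv2.imwrite("pics/side0c.png",cv2.resize(a,None,fx=2.7,fy=2.7,interpolation=cv2.INTER_CUBIC))
E
```

```text
(no output)
```

View pics/top0c.png

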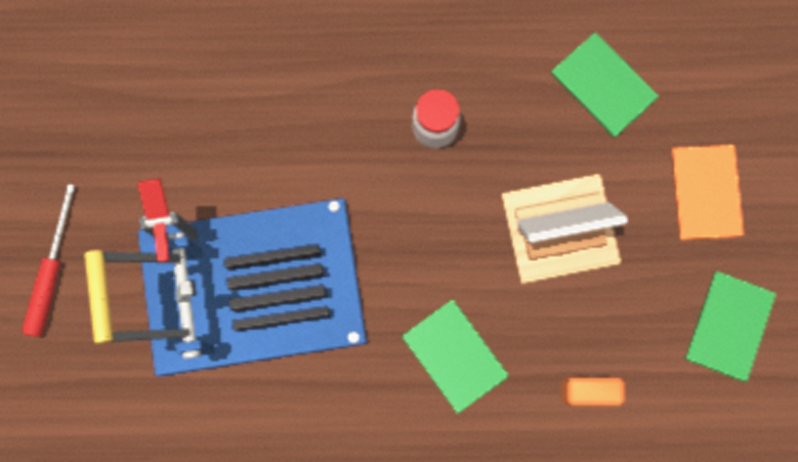

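View pics/side0c.png

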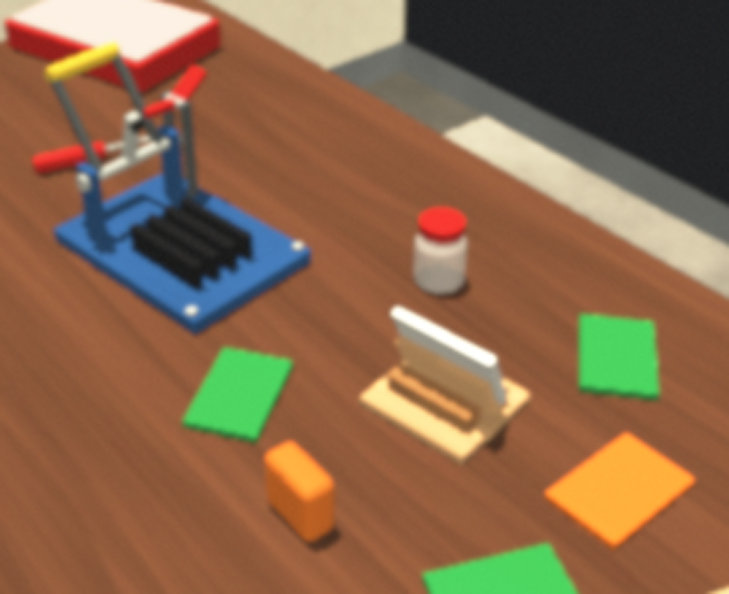

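```bash
cat > h.py <<'E'
import numpy as np, cv2
from cell import readout, optics
def cam(n):
    d=optics.get_image(n); f=210/np.tan(np.radians(d["fovy"]/2)); return d["color"],f,d["cx"],d["cy"],np.array(d["view"])
def proj(c,P):
    P=np.atleast_2d(P); q=P@c[4][:3,:3].T+c[4][:3,3]; return np.c_[c[2]+c[1]*q[:,0]/-q[:,2], c[3]+c[1]*q[:,1]/q[:,2]]
def ray(c,uv):
    u,v=uv; R=c[4][:3,:3]; o=-R.T@c[4][:3,3]; d=R.T@np.array([(u-c[2])/c[1],-(v-c[3])/c[1],-1]); return o,d
def onz(c,uv,z):
    o,d=ray(c,uv); return o+d*(z-o[2])/d[2]
def tri(c1,u1,c2,u2):
    o1,d1=ray(c1,u1);o2,d2=ray(c2,u2)
    s=np.linalg.lstsq(np.c_[d1,-d2],o2-o1,rcond=None)[0]; a,b=o1+s[0]*d1,o2+s[1]*d2
    return (a+b)/2, np.linalg.norm(a-b)
def hsv(c,lo,hi): return cv2.inRange(cv2.cvtColor(c[0],cv2.COLOR_RGB2HSV),lo,hi)
def crop(m,r):
    o=np.zeros_like(m); x,y,w,h=r; o[y:y+h,x:x+w]=m[y:y+h,x:x+w]; return o
def big(m):
    return max(cv2.findContours(m,cv2.RETR_EXTERNAL,cv2.CHAIN_APPROX_NONE)[0],key=cv2.contourArea)
def cen(m): 
    a=np.argwhere(m>0); return a.mean(0)[::-1], len(a)
E
python3 - <<'E'
from h import *
T=cam("top");S=cam("side")
np.set_printoptions(precision=2,suppress=True)
# blue plate
m=hsv(T,(100,120,40),(125,255,255)); m=crop(m,(150,170,130,110))
h=cv2.convexHull(big(cv2.morphologyEx(m,cv2.MORPH_CLOSE,np.ones((5,5))))); r=cv2.minAreaRect(h); print("blue rect",r)
print("mm centre@20",onz(T,r[0],20)); q=cv2.boxPoints(r); Q=np.array([onz(T,p,20) for p in q]); print(Q)
e=np.roll(Q,-1,0)-Q; print(np.linalg.norm(e,axis=1),np.arctan2(e[:,1],e[:,0]))
yT=hsv(T,(22,120,100),(34,255,255)); yT=crop(yT,(125,200,40,60)); yS=crop(hsv(S,(22,120,100),(34,255,255)),(180,150,60,40))
a,n=cen(yT);b,k=cen(yS);print("handle",a,n,b,k,tri(T,a,S,b), cv2.minAreaRect(big(yT)))
# rack
g=cv2.cvtColor(T[0],cv2.COLOR_RGB2HSV)[...,2]; d=crop(((g<70)*255).astype(np.uint8),(199,200,58,50)); rr=cv2.minAreaRect(cv2.findNonZero(d)); print("rack",rr,onz(T,rr[0],55))
# blank top edge
for c,w in((T,(330,180,70,40)),(S,(305,245,65,55))):
    hs=cv2.cvtColor(c[0],cv2.COLOR_RGB2HSV); mm=crop(((hs[...,1]<60)&(hs[...,2]>205)).astype(np.uint8)*255,w); 
    rb=cv2.minAreaRect(big(mm)); print("edge",rb,cen(mm)); 
    if c is T: A=cen(mm)[0]; print(onz(T,A,103.7)); B=cv2.boxPoints(rb); print([onz(T,p,103.7)[:2] for p in B])
    else: print(tri(T,A,S,cen(mm)[0]))
mr=crop(hsv(T,(10,60,150),(28,200,255)),(325,165,75,65)); rb=cv2.minAreaRect(cv2.convexHull(big(cv2.morphologyEx(mr,cv2.MORPH_CLOSE,np.ones((5,5)))))); print("rest",rb,onz(T,rb[0],12))
a=T[0][170:235,325:405]; cv2.imwrite("pics/blank.png",cv2.resize(a[:,:,::-1],None,fx=8,fy=8,interpolation=cv2.INTER_CUBIC))
E
```

```text
blue rect ((213.8946990966797, 226.36495971679688), (69.64503479003906, 100.6149673461914), 81.4163818359375)
mm centre@20 [524.93 141.98  20.  ]
[[599.97 291.33  20.  ]
 [637.45  21.88  20.  ]
 [451.3   -4.56  20.  ]
 [414.97 259.34  20.  ]]
[272.04 188.02 266.39 187.75] [-1.43 -3.    1.71  0.17]
handle [141.27 229.7 ] 222 [199.49 162.58] 142 (array([496.92, 284.44, 215.83]), np.float64(4.717301882134775)) ((141.2910614013672, 230.7703857421875), (42.54917526245117, 8.418275833129883), 82.69424438476562)
rack ((227.43527221679688, 227.47036743164062), (32.585540771484375, 44.15834426879883), 80.90972137451172) [517.93 101.91  55.  ]
edge ((369.7884826660156, 197.9423065185547), (4.510671138763428, 47.06787872314453), 78.69007110595703) (array([361.81, 192.99]), 353)
[ 596.2  -243.91  103.7 ]
[array([ 577.9 , -203.99]), array([ 599.94, -321.46]), array([ 588.57, -323.17]), array([ 566.57, -205.85])]
edge ((334.10003662109375, 264.300048828125), (42.48529052734375, 4.919349670410156), 26.56505012512207) (array([334.39, 264.42]), 207)
(array([ 600.14, -247.49,   82.2 ]), np.float64(0.9249237929150039))
rest ((362.2218322753906, 198.54864501953125), (54.39386749267578, 77.09956359863281), 86.42366790771484) [ 596.1  -258.53   12.  ]
```

View pics/blank.png

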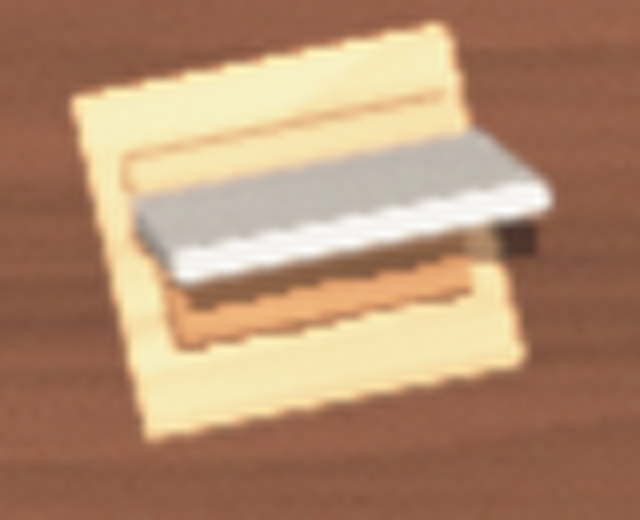

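```bash
cat >> h.py <<'E'
from scipy.spatial.transform import Rotation as Ro
def Rz(a): return Ro.from_euler('z',a).as_matrix()
def goto(p,R,p0=None,R0=None):
    """tool-axis shift (share, total) in current axes and rotvec twist (share, total)"""
    if p0 is None:
        s=readout.read_state(); p0=s["eef_pos"]; R0=Ro.from_euler('xyz',s["tool_rot"]).as_matrix()
    return np.round(R0.T@(np.array(p)-p0)/100,3), np.round(Ro.from_matrix(R0.T@R).as_rotvec()/np.pi,4)
def down(psi): # tool z down, tool y at heading psi
    y=np.array([np.cos(psi),np.sin(psi),0]); z=np.array([0,0,-1.]); return np.c_[np.cross(y,z),y,z]
def tilt(R,th): return R@Ro.from_euler('x',th).as_matrix()
E
python3 - <<'E'
from h import *
from scipy.optimize import least_squares
np.set_printoptions(precision=2,suppress=True)
T=cam("top");S=cam("side")
print(tri(T,(369.8,197.9),S,(334.1,264.3)))
# rest pose joint fit: board top corners + blank top edge ends
c8=lambda u,v:(325+u/8,170+v/8); cs=lambda u,v:(170+u/2.7,140+v/2.7)
bp=[(45,65,12),(45,-65,12),(-75,-65,12),(-75,65,12)]
tp=[c8(72,100),c8(448,22),c8(527,365),c8(148,440)]
te=[(-31.2,60,103.7),(-31.2,-60,103.7)]; tt=[c8(180,265),c8(548,193)]; ss=[cs(395,316),cs(498,366)]
sp=[(45-120,65,12),(-75,-65,12),(45,-65,12)]; sv=[cs(360,397),cs(462,456),cs(530,396)]
def W(p,L): return np.array(L,float)@Rz(p[2]).T+[p[0],p[1],0]
f=lambda p:np.r_[(proj(T,W(p,bp))-tp).ravel(),(proj(T,W(p,te))-tt).ravel(),(proj(S,W(p,te))-ss).ravel(),(proj(S,W(p,sp))-sv).ravel()]
r=least_squares(f,[610,-257,.187],loss='soft_l1',x_scale=[1,1,.01]);print("rest",r.x,r.fun.reshape(-1,2))
# press joint fit
m=crop(hsv(T,(100,120,40),(125,255,255)),(150,170,130,110))
h=cv2.convexHull(big(cv2.morphologyEx(m,cv2.MORPH_CLOSE,np.ones((5,5)))))
ct=lambda u,v:(95+u/2.1,90+v/2.1)
P=[(105,-140,20),(-85,-140,20),(-85,130,20)]; pt=[ct(344,200),ct(366,342),ct(157,376)]
H=[(50,138,215),(-50,138,215)]; ht=[ct(94,252),ct(103,341)]; hs_=[cs(116,50),cs(50,72)]
P2=[(-85,130,20),(-85,-140,20),(105,-140,20)]; ps=[cs(55,234),cs(198,322),cs(309,252)]
f=lambda p:np.r_[(proj(T,W(p,P))-pt).ravel(),(proj(T,W(p,H))-ht).ravel(),(proj(S,W(p,H))-hs_).ravel(),(proj(S,W(p,P2))-ps).ravel()]
r=least_squares(f,[515,145,.14],loss='soft_l1',x_scale=[1,1,.01]);print("press",r.x,r.fun.reshape(-1,2))
print("slot",W(r.x,[(0,-40,20)]))
E
```

```text
(array([ 583.41, -263.73,  102.34]), np.float64(0.35071365853279635))
rest [ 610.92 -257.75    0.18] [[ 0.75 -0.71]
 [ 0.42 -0.18]
 [ 0.6  -0.2 ]
 [ 0.7  -0.16]
 [-0.93  0.59]
 [-0.53  0.39]
 [-0.95 -2.11]
 [-2.21 -1.25]
 [-0.06  0.39]
 [ 0.53  1.26]
 [ 0.74 -0.47]]
press [515.97 144.1    0.14] [[ 0.12 -1.71]
 [ 0.32  0.21]
 [-0.91 -0.09]
 [ 0.29 -0.32]
 [ 0.96  0.07]
 [-0.11 -0.4 ]
 [-0.63  1.85]
 [-1.49 -2.19]
 [-1.76  0.31]
 [ 1.16 -0.98]]
slot [[521.69 104.51  20.  ]]
```

```bash
python3 -m jog '{"claw":[1,1,1,1,1,1],"xyz":[[0,0,-0.18],[0,0,-0.18],[0,0,-0.18],[0,0,-0.18],[0,0,-0.18],[0,0,-0.18]],"twist":[[0,0,0.0588],[0,0,0.0588],[0,0,0.0588],[0,0,0.0588],[0,0,0.0588],[0,0,0.0588]]}'
```

```text
clock: 2.15
eef_pos: [176.2, 625.6, 339.9]
tool_rot: [-3.141, -0.0, 1.753]
force: [0.7, -0.3, -1.3]
width: 85.3
gripper_force: 0.0
```

```bash
python3 - <<'E'
from h import *
psi=.185; bz=np.array([-np.sin(.4)*np.cos(psi),-np.sin(.4)*np.sin(psi),np.cos(.4)])
top=np.array([582.8,-263.5,103.]); R=down(psi)
v=np.array([480,150,345.]); pre=top+bz*65
print(goto(v,R)); print(goto(pre,R,v,R), pre, top-35*bz)
E
```

```text
(array([-5.227,  2.128, -0.051]), array([-0.   , -0.   , -0.001]))
(array([-4.254e+00, -3.000e-03,  1.821e+00]), array([0., 0., 0.])) [ 557.91972865 -268.15609002  162.86896461] [ 596.19706919 -260.9928746    70.76286521]
```

```bash
python3 -m jog '{"claw":[1,1,1,1,1,1,1,1,1,1],"xyz":[[-0.523,0.213,-0.005],[-0.523,0.213,-0.005],[-0.523,0.213,-0.005],[-0.523,0.213,-0.005],[-0.523,0.213,-0.005],[-0.523,0.213,-0.005],[-0.523,0.213,-0.005],[-0.523,0.213,-0.005],[-0.523,0.213,-0.005],[-0.523,0.213,-0.005]],"twist":[[0,0,0],[0,0,0],[0,0,0],[0,0,0],[0,0,0],[0,0,0],[0,0,0],[0,0,0],[0,0,0],[0,0,0]]}'
python3 -m jog '{"claw":[1,1,1,1,1,1,1,1,1,1,1,1],"xyz":[[-0.473,0,0.202],[-0.473,0,0.202],[-0.473,0,0.202],[-0.473,0,0.202],[-0.473,0,0.202],[-0.473,0,0.202],[-0.473,0,0.202],[-0.473,0,0.202],[-0.473,0,0.202],[0,0,0],[0,0,0],[0,0,0]],"twist":[[0,0,0],[0,0,0],[0,0,0],[0,0,0],[0,0,0],[0,0,0],[0,0,0],[0,0,0],[0,0,0],[-0.0424,0,0],[-0.0424,0,0],[-0.0424,0,0]]}'
python3 - <<'E'
from h import *
psi=.185; bz=np.array([-np.sin(.4)*np.cos(psi),-np.sin(.4)*np.sin(psi),np.cos(.4)])
top=np.array([582.8,-263.5,103.]); R=tilt(down(psi),-.4)
print(R.round(2)); print(goto(top-35*bz,R))
E
```

```text
clock: 3.4
eef_pos: [484.0, 150.1, 344.6]
tool_rot: [3.141, -0.001, 1.759]
force: [-1.0, 1.1, 0.3]
width: 85.2
gripper_force: 0.0
clock: 4.9
eef_pos: [562.6, -266.9, 162.6]
tool_rot: [2.739, 0.002, 1.759]
force: [0.5, 0.3, -0.7]
width: 85.4
gripper_force: 0.0
[[-0.18  0.91  0.38]
 [ 0.98  0.17  0.07]
 [ 0.    0.39 -0.92]]
(array([-0.003, -0.046,  0.978]), array([0.0007, 0.0003, 0.0011]))
```

```bash
python3 -m jog '{"claw":[1,1,1,1,0,0,0,0,0,0,0,0],"xyz":[[0,-0.016,0.3],[0,-0.015,0.3],[0,-0.015,0.25],[0,0,0.12],[0,0,0],[0,0,0],[0,0,0],[0,0,0],[0,0,0],[0,0,0],[0,0,0],[0,0,0]],"twist":[[0,0,0],[0,0,0],[0,0,0],[0,0,0],[0,0,0],[0,0,0],[0,0,0],[0,0,0],[0,0,0],[0,0,0],[0,0,0],[0,0,0]]}'
```

```text
clock: 6.4
eef_pos: [595.5, -260.8, 72.0]
tool_rot: [2.741, 0.0, 1.758]
force: [-2.8, 0.3, 6.6]
width: 9.3
gripper_force: 59.4
```

```bash
python3 -m jog '{"claw":[0,0,0,0,0,0,0,0,0,0,0],"xyz":[[0,0,-0.1],[0,0,-0.2],[0,0,-0.3],[0,0,-0.3],[0,0,-0.3],[0,0,-0.3],[0,0,0],[0,0,0],[0,0,0],[0,0,0],[0,0,0]],"twist":[[0,0,0],[0,0,0],[0,0,0],[0,0,0],[0,0,0],[0,0,0],[0.0425,0,0],[0.0425,0,0],[0.0425,0,0],[0,0,0],[0,0,0]]}'
python3 - <<'E'
from h import *
pos=[515.97,144.1]; a=.14
slot=np.r_[pos,0]+Rz(a)@[0,-40,20]
R=down(a); print(slot, goto(slot+[0,0,45+70],R)); print(readout.read_state()["eef_pos"])
E
```

```text
clock: 7.78
eef_pos: [536.5, -271.4, 209.0]
tool_rot: [-3.14, -0.001, 1.757]
force: [-1.3, -0.7, -3.3]
width: 9.2
gripper_force: 59.9
[521.55172459 104.49136015  20.        ] (array([3.72 , 0.551, 0.744]), array([-0.0004, -0.0004,  0.0148]))
[ 536.46960144 -271.36285461  209.01294347]
```

```bash
python3 -m jog '{"claw":[0,0,0,0,0,0,0,0,0,0,0],"xyz":[[0.465,0.069,0],[0.465,0.069,0],[0.465,0.069,0],[0.465,0.069,0],[0.465,0.069,0],[0.465,0.069,0.1],[0.465,0.069,0.2],[0.465,0.069,0.2],[0,0,0.24],[0,0,0],[0,0,0]],"twist":[[0,0,0],[0,0,0],[0,0,0],[0,0,0],[0,0,0],[0,0,0],[0,0,0],[0,0,0],[0,0,0.0148],[0,0,0],[0,0,0]]}'
python3 - <<'E'
from h import *
s=readout.read_state(); print(s["eef_pos"],s["tool_rot"],s["force"])
for n,(x,y,w,h) in (("top",(130,150,150,130)),("side",(170,130,140,140))):
    c=cam(n); cv2.imwrite(f"pics/{n}1.png",c[0][:,:,::-1]); a=c[0][y:y+h,x:x+w,::-1]; 
    cv2.imwrite(f"pics/{n}1c.png",cv2.resize(a,None,fx=4.2,fy=4.2,interpolation=cv2.INTER_CUBIC))
i=[cv2.imread(f"pics/{n}1c.png") for n in("top","side")]
E
```

```text
clock: 9.15
eef_pos: [523.2, 102.4, 136.6]
tool_rot: [3.141, 0.0, 1.709]
force: [1.5, -0.8, -2.4]
width: 9.0
gripper_force: 59.8
[523.20468837 102.37618139 136.59062405] [3.14106536e+00 5.63135285e-05 1.70898055e+00] [ 1.47650955 -0.75741119 -2.43478635]
```

View pics/top1c.png

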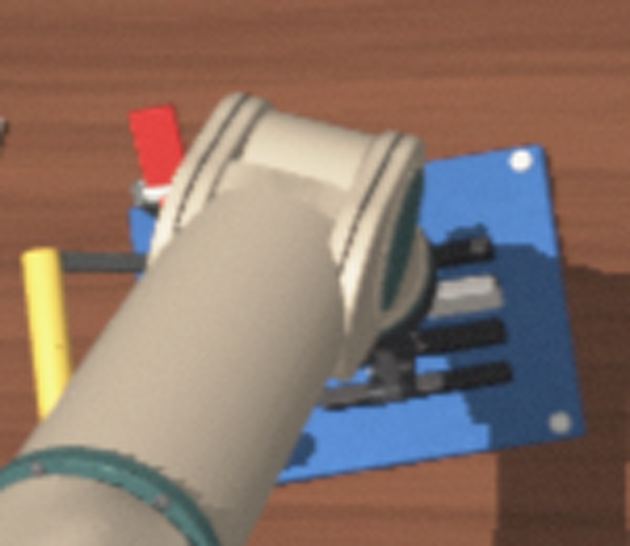

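View pics/side1c.png

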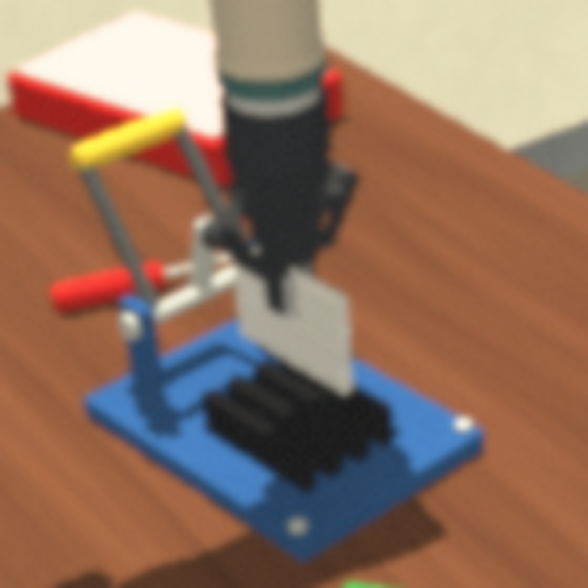

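```bash
cat > prof.py <<'E'
from h import *
np.set_printoptions(precision=1,suppress=True,linewidth=200)
pos=np.array([515.97,144.1,0]); a=.14
s=readout.read_state(); p=s["eef_pos"]; print(p)
for n,yy,z in (("top",-92,55),("top",-95,55)):
    c=cam(n); xs=np.arange(-56,58,2.)
    q=proj(c,pos+np.c_[xs,0*xs+yy,0*xs+z]@Rz(a).T).astype(np.float32)
    g=cv2.remap(c[0],q[:,0][None],q[:,1][None],cv2.INTER_LINEAR)[0].astype(int)
    print(n,yy); print("\n".join(f"{x:.0f}:{v[0]},{v[1]},{v[2]}" for x,v in zip(xs,g)) if yy==-92 else " ".join(f"{x:.0f}:{v.sum()//3}" for x,v in zip(xs,g)))
    # blank edges predicted from TCP, expressed as x-parameter on same line
    bp=Rz(a).T@(p-pos); 
    for nm,dx,dz in (("top+x",5,35),("top-x",-5,35),("bot-x",-5,-45)):
        u=proj(c,pos+Rz(a)@[bp[0]+dx,yy,bp[2]+dz])[0]
        w=onz(c,u,z); print(nm,u,(Rz(a).T@(w-pos))[:2])
E
python3 prof.py
```

```text
[523.7 103.  136.7]
top -92
-56:49,73,105
-54:48,71,104
-52:46,70,103
-50:47,70,102
-48:38,53,75
-46:35,41,52
-44:37,37,40
-42:43,42,44
-40:40,41,43
-38:40,40,42
-36:40,42,48
-34:41,48,63
-32:44,64,91
-30:47,70,103
-28:49,72,105
-26:48,70,102
-24:43,62,87
-22:37,46,59
-20:35,38,42
-18:39,39,39
-16:36,36,37
-14:38,38,41
-12:38,38,41
-10:38,38,41
-8:41,44,52
-6:42,56,76
-4:49,68,95
-2:62,80,107
0:87,95,112
2:115,116,118
4:127,125,121
6:130,126,121
8:133,128,123
10:142,138,131
12:160,155,148
14:176,171,164
16:173,167,161
18:164,160,155
20:144,145,144
22:112,118,129
24:65,82,109
26:50,72,102
28:43,61,86
30:39,48,62
32:31,33,39
34:43,42,45
36:62,59,60
38:79,76,77
40:79,77,77
42:74,73,75
44:66,69,78
46:56,66,86
48:50,70,101
50:50,73,108
52:53,80,118
54:62,96,141
56:82,127,187
top+x [242.3 215. ] [ 22.7 -85. ]
top-x [242.9 219.1] [ 11.7 -85. ]
bot-x [245.3 222.7] [  1.3 -89.9]
top -95
-56:75 -54:75 -52:74 -50:71 -48:62 -46:44 -44:39 -42:41 -40:39 -38:38 -36:41 -34:51 -32:66 -30:74 -28:76 -26:73 -24:65 -22:47 -20:39 -18:38 -16:40 -14:37 -12:38 -10:41 -8:45 -6:57 -4:69 -2:82 0:96 2:119 4:125 6:125 8:124 10:124 12:136 14:139 16:131 18:123 20:111 22:97 24:82 26:74 28:64 30:49 32:33 34:38 36:47 38:54 40:57 42:59 44:69 46:80 48:90 50:104 52:109 54:119 56:138
top+x [243.5 214.8] [ 22.7 -88.3]
top-x [244.1 218.9] [ 11.7 -88.3]
bot-x [246.5 222.5] [  1.3 -93. ]
```

```bash
python3 - <<'E'
from h import *
c=list(cam("top")); c[0]=cv2.imread("pics/top0.png")[:,:,::-1].copy()
pos=np.array([515.97,144.1,0]); a=.14; xs=np.arange(-50,52,.25)
for yy in np.arange(-95,20,10):
    q=proj(c,pos+np.c_[xs,0*xs+yy,0*xs+55]@Rz(a).T).astype(np.float32)
    g=cv2.remap(c[0],q[:,0][None],q[:,1][None],cv2.INTER_LINEAR)[0].astype(float)[:,2]
    d=np.diff(g); out=[]
    for e in (-33.5,-6.5,20.5,47):
        w=abs(xs[:-1]-e)<6; k=np.clip(d,0,None)*w; out.append(round((k*xs[:-1]).sum()/k.sum()-e,2))
    print(yy,out)
E
```

```text
-95 [np.float64(0.12), np.float64(0.17), np.float64(0.07), np.float64(-1.45)]
-85 [np.float64(0.32), np.float64(0.25), np.float64(-0.28), np.float64(-0.91)]
-75 [np.float64(0.16), np.float64(-0.05), np.float64(0.46), np.float64(-1.12)]
-65 [np.float64(0.38), np.float64(0.18), np.float64(0.19), np.float64(-1.7)]
-55 [np.float64(0.23), np.float64(0.06), np.float64(-0.13), np.float64(-1.21)]
-45 [np.float64(0.07), np.float64(0.41), np.float64(-0.09), np.float64(-1.54)]
-35 [np.float64(0.19), np.float64(-0.15), np.float64(-0.1), np.float64(-0.98)]
-25 [np.float64(0.06), np.float64(0.02), np.float64(0.28), np.float64(-1.4)]
-15 [np.float64(0.5), np.float64(-0.03), np.float64(-0.17), np.float64(-1.39)]
-5 [np.float64(0.11), np.float64(-0.22), np.float64(-0.33), np.float64(-1.16)]
5 [np.float64(0.48), np.float64(1.06), np.float64(-0.26), np.float64(-1.74)]
15 [np.float64(0.19), np.float64(2.16), np.float64(-0.21), np.float64(-1.09)]
```

```bash
python3 -m jog '{"claw":[0,0,0,0,0],"xyz":[[0.018,-0.013,0.1],[0,0,0.1],[0,0,0.08],[0,0,0],[0,0,0]],"twist":[[0,0,0.0006],[0,0,0],[0,0,0],[0,0,0],[0,0,0]]}'; python3 prof.py | grep -v "^-\?[0-9]*:"; python3 - <<'E'
from h import *
s=readout.read_state(); print(Rz(.14).T@(s["eef_pos"]-[515.97,144.1,0]), s["force"],s["torque"])
E
```

```text
clock: 10.02
eef_pos: [521.5, 105.9, 107.4]
tool_rot: [-3.141, 0.0, 1.71]
force: [-0.0, -0.0, -3.2]
width: 9.3
gripper_force: 59.9
[521.5 105.9 107.4]
top -92
top+x [243.3 217.2] [ 16.6 -86.9]
top-x [243.9 221.2] [  5.9 -86.9]
bot-x [246.2 224.6] [ -4.  -91.6]
top -95
top+x [244.5 217. ] [ 16.6 -90.1]
top-x [245.1 221. ] [  5.9 -90.1]
bot-x [247.4 224.4] [ -4.  -94.6]
[  0.31092122 -38.53130838 107.72098252] [-0.41628296 -0.22866452 -3.36782854] [-0.07199635  0.04692052  0.0363603 ]
```

```bash
python3 -m jog '{"claw":[0,0,0,0,0],"xyz":[[0,0.002,0.05],[0,0,0.05],[0,0,0.05],[0,0,0.05],[0,0,0]],"twist":[[0,0,0],[0,0,0],[0,0,0],[0,0,0],[0,0,0]]}'
```

```text
clock: 10.75
eef_pos: [521.3, 106.0, 87.0]
tool_rot: [-3.14, 0.0, 1.71]
force: [-0.2, 0.5, -3.2]
width: 9.6
gripper_force: 59.9
```

```bash
python3 -m jog '{"claw":[0,0,0,0,0],"xyz":[[0,0,0.05],[0,0,0.05],[0,0,0.05],[0,0,0.03],[0,0,0]],"twist":[[0,0,0],[0,0,0],[0,0,0],[0,0,0],[0,0,0]]}'
python3 -m jog '{"claw":[0,0,0,0],"xyz":[[0,0,0.02],[0,0,0.01],[0,0,0.01],[0,0,0]],"twist":[[0,0,0],[0,0,0],[0,0,0],[0,0,0]]}'
```

```text
clock: 11.38
eef_pos: [521.3, 106.0, 69.2]
tool_rot: [-3.14, 0.0, 1.71]
force: [-0.0, -0.2, -3.6]
width: 9.3
gripper_force: 60.0
clock: 11.88
eef_pos: [521.6, 106.1, 65.6]
tool_rot: [-3.141, -0.0, 1.71]
force: [-0.0, -0.2, -2.2]
width: 9.2
gripper_force: 60.1
```

```bash
python3 -m jog '{"claw":[0,0,0,0],"xyz":[[0,0,0.01],[0,0,0.01],[0,0,0.01],[0,0,0]],"twist":[[0,0,0],[0,0,0],[0,0,0],[0,0,0]]}'
```

```text
clock: 12.38
eef_pos: [521.8, 106.1, 65.5]
tool_rot: [3.141, -0.002, 1.71]
force: [-7.0, 1.2, 28.3]
width: 9.3
gripper_force: 64.7
```

```bash
python3 -m jog '{"claw":[0,0.5,1,1,1,1,1,1,1,1,1],"xyz":[[0,0,-0.02],[0,0,0],[0,0,0],[0,0,0],[0,0,0],[0,0,-0.2],[0,0,-0.4],[0,0,-0.5],[0,0,-0.5],[0,0,-0.2],[0,0,0]],"twist":[[0,0,0],[0,0,0],[0,0,0],[0,0,0],[0,0,0],[0,0,0],[0,0,0],[0,0,0],[0,0,0],[0,0,0],[0,0,0]]}'
python3 - <<'E'
from h import *
pos=np.array([515.97,144.1,0]); a=.14
R=down(a); s=readout.read_state()
c=cam("side"); cv2.imwrite("pics/s2.png",cv2.resize(c[0][130:270,170:310,::-1],None,fx=4,fy=4,interpolation=cv2.INTER_CUBIC))
print(s["eef_pos"],goto(pos+Rz(a)@[119,75.5,240],R))
E
```

```text
clock: 13.75
eef_pos: [522.6, 106.2, 245.8]
tool_rot: [3.139, -0.001, 1.71]
force: [-0.3, 0.9, -1.0]
width: 85.5
gripper_force: 0.0
[522.59132583 106.24415933 245.81165048] (array([1.137, 1.186, 0.045]), array([-0.0001, -0.0001, -0.0001]))
```

View pics/s2.png

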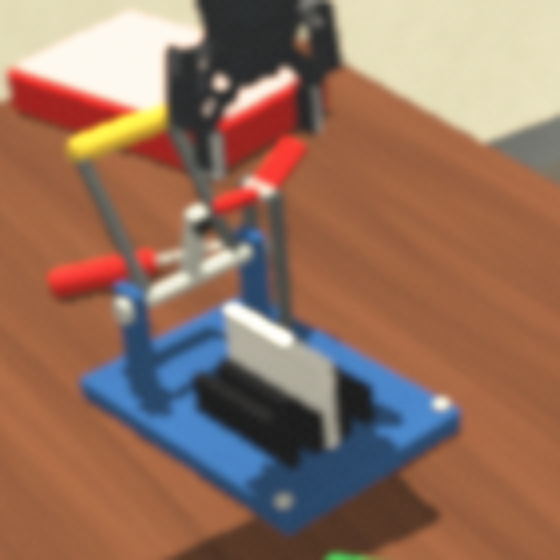

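```bash
python3 -m jog '{"claw":[0,0,0,0,0,0,0,0],"xyz":[[0,0.4,0],[0,0.4,0],[0,0.406,0],[0.4,0,0],[0.4,0,0],[0.337,0,0],[0,0,0.2],[0,0,0]],"twist":[[0,0,0],[0,0,0],[0,0,0],[0,0,0],[0,0,0],[0,0,0],[0,0,0],[0,0,0]]}'
python3 - <<'E'
from h import *
s=readout.read_state(); print(Rz(.14).T@(s["eef_pos"]-[515.97,144.1,0]),s["width"])
E
```

```text
clock: 14.8
eef_pos: [623.2, 235.3, 220.9]
tool_rot: [-3.134, 0.001, 1.71]
force: [-0.8, 0.4, -0.3]
width: -0.2
gripper_force: 0.0
[118.92352506  75.34400658 220.86235089] -0.22471391584425118
```

```bash
python3 -m jog '{"claw":[0,0,0,0,0,0,0,0,0,0],"xyz":[[0,0.015,0.1],[0,0,0.1],[0,0,0.1],[0,0,0.08],[0,0,0.08],[0,0,0.08],[0,0,0.08],[0,0,0.08],[0,0,0.05],[0,0,0]],"twist":[[0,0,0],[0,0,0],[0,0,0],[0,0,0],[0,0,0],[0,0,0],[0,0,0],[0,0,0],[0,0,0],[0,0,0]]}'
```

```text
clock: 16.05
eef_pos: [626.0, 235.5, 148.7]
tool_rot: [-3.139, 0.0, 1.71]
force: [-0.3, -0.5, 0.1]
width: -0.3
gripper_force: 0.0
```

```bash
python3 -m jog '{"claw":[0,0,0,0,0],"xyz":[[0,0,0.04],[0,0,0.04],[0,0,0.04],[0,0,0.02],[0,0,0]],"twist":[[0,0,0],[0,0,0],[0,0,0],[0,0,0],[0,0,0]]}'
```

```text
clock: 16.68
eef_pos: [626.7, 235.6, 135.0]
tool_rot: [-3.14, 0.0, 1.71]
force: [0.3, -0.7, 0.2]
width: -0.2
gripper_force: 0.0
```

```bash
python3 -m jog '{"claw":[0,0,0,0,0],"xyz":[[0,0,0.04],[0,0,0],[0,0,-0.5],[0,0,-0.6],[0,0,-0.3]],"twist":[[0,0,0],[0,0,0],[0,0,0],[0,0,0],[0,0,0]]}'
python3 - <<'E'
from h import *
c=cam("side"); cv2.imwrite("pics/s3.png",cv2.resize(c[0][130:270,170:310,::-1],None,fx=4,fy=4,interpolation=cv2.INTER_CUBIC))
E
```

```text
clock: 17.3
eef_pos: [627.9, 235.5, 274.5]
tool_rot: [3.139, -0.0, 1.71]
force: [-0.6, 0.5, 0.3]
width: 0.1
gripper_force: 0.0
```

View pics/s3.png

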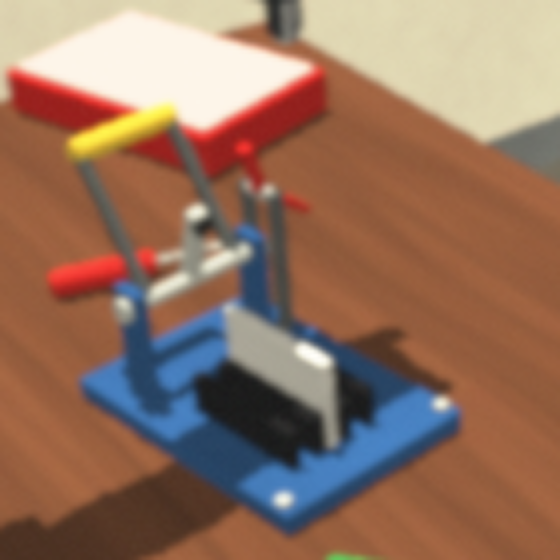

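```bash
python3 - <<'E'
from h import *
c=cam("side"); pos=np.array([515.97,144.1,0]); a=.14
for t in (.35,.5,.6,.7):
    print(t,((proj(c,pos+Rz(a)@[86+52*np.cos(t),75.5,150-52*np.sin(t)])[0]-[170,130])*4).round())
print(((proj(c,pos+Rz(a)@[86,75.5,150])[0]-[170,130])*4).round())
g=pos+Rz(a)@[0,138,215]
R=down(a+np.pi/2); print(goto(g+[0,0,100],R), g)
Rt=tilt(down(a+np.pi/2),.3); print(Rt.round(2)); print(readout.read_state()["qpos"])
E
```

```text
0.35 [305. 189.]
0.5 [303. 197.]
0.6 [301. 203.]
0.7 [299. 209.]
[260. 191.]
(array([ 0.63 , -1.243, -0.403]), array([ 0.0017,  0.0011, -0.5002])) [496.71305018 280.74980748 215.        ]
[[-0.99 -0.13  0.04]
 [-0.14  0.95 -0.29]
 [ 0.   -0.3  -0.96]]
[-0.74122793  0.69335702  0.63940934  1.41249806 -0.42788456  1.1697786
  0.09138385]
```

```bash
python3 -m jog '{"claw":[0,0,1,1,1,1,1,1,1,1],"xyz":[[0,0,-0.2],[0,0,-0.2],[0,0,0],[0,0,0],[0,0,0],[0,0,0],[0,0,0],[0,0,0],[0,0,0],[0,0,0]],"twist":[[0,0,-0.0556],[0,0,-0.0556],[0,0,-0.0556],[0,0,-0.0556],[0,0,-0.0556],[0,0,-0.0556],[0,0,-0.0556],[0,0,-0.0556],[0,0,-0.0556],[0,0,0]]}'
python3 -m jog '{"claw":[1,1,1,1],"xyz":[[0.415,0.21,0],[0.415,0.21,0],[0.413,0.21,0],[0,0,0]],"twist":[[0,0,0],[0,0,0],[0,0,0],[0,0,0]]}'
python3 - <<'E'
from h import *
pos=np.array([515.97,144.1,0]); a=.14; s=readout.read_state()
print(Rz(a).T@(s["eef_pos"]-pos),goto(pos+Rz(a)@[0,138,215-17],down(a+np.pi/2)),s["qpos"])
E
```

```text
clock: 18.65
eef_pos: [626.2, 235.5, 309.9]
tool_rot: [3.141, -0.004, -3.003]
force: [-0.0, -0.2, -1.2]
width: 85.2
gripper_force: 0.0
clock: 19.15
eef_pos: [491.1, 282.8, 311.0]
tool_rot: [3.14, -0.004, -2.999]
force: [0.5, -0.1, -0.5]
width: 85.3
gripper_force: 0.0
[ -5.3064057  140.86553922 311.01892824] (array([-0.058, -0.03 ,  1.13 ]), array([ 0.0004, -0.0014,  0.0008])) [-0.72694224  0.43621676  0.23484697  1.64906746 -0.11535583  1.07325309
  1.25565925]
```

```bash
python3 -m jog '{"claw":[1,1,1,1,0,0,0,0,0,0],"xyz":[[-0.058,-0.03,0.4],[0,0,0.4],[0,0,0.33],[0,0,0],[0,0,0],[0,0,0],[0,0,0],[0,0,0],[0,0,0],[0,0,0]],"twist":[[0,0,0],[0,0,0],[0,0,0],[0,0,0],[0,0,0],[0,0,0],[0,0,0],[0,0,0],[0,0,0],[0,0,0]]}'
python3 - <<'E'
from h import *
pos=np.array([515.97,144.1,0]); a=.14; s=readout.read_state()
print(Rz(a).T@(s["eef_pos"]-pos))
th=np.arange(0,1.45,.1)-.6; P=np.c_[-130*np.sin(th),130*np.cos(th)]; print(np.c_[th[1:]+.6,np.diff(P,axis=0)/100*[1,-1]].round(3))
E
```

```text
clock: 20.4
eef_pos: [501.3, 283.1, 200.3]
tool_rot: [3.135, 0.003, -2.999]
force: [-1.1, 7.5, 4.5]
width: 17.9
gripper_force: 58.4
[  4.87195609 139.69446858 200.34914864]
[[ 0.1   -0.111 -0.068]
 [ 0.2   -0.117 -0.057]
 [ 0.3   -0.122 -0.045]
 [ 0.4   -0.126 -0.032]
 [ 0.5   -0.128 -0.019]
 [ 0.6   -0.13  -0.006]
 [ 0.7   -0.13   0.006]
 [ 0.8   -0.128  0.019]
 [ 0.9   -0.126  0.032]
 [ 1.    -0.122  0.045]
 [ 1.1   -0.117  0.057]
 [ 1.2   -0.111  0.068]
 [ 1.3   -0.103  0.079]
 [ 1.4   -0.095  0.089]]
```

```bash
python3 -m jog '{"claw":[0,0,0,0,0],"xyz":[[0,-0.111,-0.068],[0,-0.117,-0.057],[0,-0.122,-0.045],[0,-0.126,-0.032],[0,0,0]],"twist":[[0,0,0],[0,0,0],[0,0,0],[0,0,0],[0,0,0]]}'
```

```text
clock: 21.02
eef_pos: [507.8, 238.5, 222.8]
tool_rot: [3.13, 0.004, -2.998]
force: [-7.3, 10.9, 18.5]
width: 18.0
gripper_force: 58.6
```

```bash
python3 -m jog '{"claw":[0,0,0,0,0],"xyz":[[0,-0.12,-0.05],[0,-0.122,-0.02],[0,-0.122,0.006],[0,-0.12,0.019],[0,0,0]],"twist":[[-0.02,0,0],[-0.02,0,0],[-0.02,0,0],[-0.02,0,0],[0,0,0]]}'
python3 - <<'E'
from h import *
pos=np.array([515.97,144.1,0]); a=.14; s=readout.read_state()
print(Rz(a).T@(s["eef_pos"]-pos), Rz(a).T@s["force"],Rz(a).T@s["torque"])
E
```

```text
clock: 21.65
eef_pos: [515.5, 185.6, 223.4]
tool_rot: [2.883, 0.003, -3.004]
force: [-6.4, 1.7, 27.4]
width: 17.9
gripper_force: 63.0
[  5.35503905  41.11173194 223.37618593] [-6.12360821  2.59035076 27.3819422 ] [2.19019538 1.16816296 0.23055002]
```

```bash
python3 - <<'E'
import numpy as np
t0,N=.25,5; th=np.linspace(.81,1.31,N+1)-.6; al=np.linspace(.25,.5,N+1)
P=np.c_[-130*np.sin(th)+13*np.sin(al),130*np.cos(th)-13*np.cos(al)]
for k in range(N):
    d=P[k+1]-P[k]; a=al[k]; y=np.array([np.cos(a),np.sin(a)]); z=np.array([np.sin(a),-np.cos(a)])
    print((d@y/100).round(3),(d@z/100).round(3))
E
```

```text
-0.123 0.001
-0.123 0.008
-0.123 0.014
-0.122 0.021
-0.121 0.027
```

```bash
python3 -m jog '{"claw":[0,0,0,0,0,0],"xyz":[[0,-0.123,-0.02],[0,-0.123,-0.003],[0,-0.123,0.014],[0,-0.122,0.021],[0,-0.08,0.015],[0,0,0]],"twist":[[-0.016,0,0],[-0.016,0,0],[-0.016,0,0],[-0.016,0,0],[-0.01,0,0],[0,0,0]]}'
cat > st.py <<'E'
from h import *
pos=np.array([515.97,144.1,0]); a=.14; s=readout.read_state(); R=Ro.from_euler('xyz',s["tool_rot"]).as_matrix()
b=Rz(a).T@(s["eef_pos"]-13*R[:,2]-pos)
print("bar",b.round(1),"theta",round(.6+np.arctan2(65-b[1],b[2]-108),3),"r",np.hypot(65-b[1],b[2]-108).round(1),"F",(Rz(a).T@s["force"]).round(1),s["torque"].round(2))
E
python3 st.py
```

```text
clock: 22.4
eef_pos: [523.0, 133.6, 198.8]
tool_rot: [2.654, 0.001, -3.003]
force: [0.4, 3.3, 6.9]
width: 17.2
gripper_force: 60.2
bar [  5.5 -17.5 210.3] theta 1.278 r 131.4 F [0.9 3.2 6.9] [ 0.92 -0.1  -0.18]
```

```bash
python3 -m jog '{"claw":[0,0,0],"xyz":[[0,-0.03,0.008],[0,-0.03,0.008],[0,0,0]],"twist":[[0,0,0],[0,0,0],[0,0,0]]}'; python3 st.py
```

```text
clock: 22.78
eef_pos: [523.2, 133.0, 198.2]
tool_rot: [2.648, 0.003, -2.999]
force: [-2.7, 4.5, 23.7]
width: 17.8
gripper_force: 61.7
bar [  5.5 -18.1 209.7] theta 1.286 r 131.3 F [-2.1  4.9 23.7] [ 3.    0.88 -0.04]
```

```bash
python3 -m jog '{"claw":[0,0,0,0],"xyz":[[0,-0.01,0.003],[0,0,0],[0,0,0],[0,0,0]],"twist":[[0,0,0],[0,0,0],[0,0,0],[0,0,0]]}'; python3 st.py; python3 - <<'E'
from h import *
c=cam("side"); cv2.imwrite("pics/s4.png",cv2.resize(c[0][130:270,170:310,::-1],None,fx=4,fy=4,interpolation=cv2.INTER_CUBIC))
E
```

```text
clock: 23.28
eef_pos: [523.2, 132.9, 198.1]
tool_rot: [2.648, 0.003, -2.998]
force: [-3.7, 4.4, 25.9]
width: 17.5
gripper_force: 62.1
bar [  5.6 -18.2 209.6] theta 1.286 r 131.3 F [-3.1  4.9 25.9] [3.36 1.   0.09]
```

View pics/s4.png

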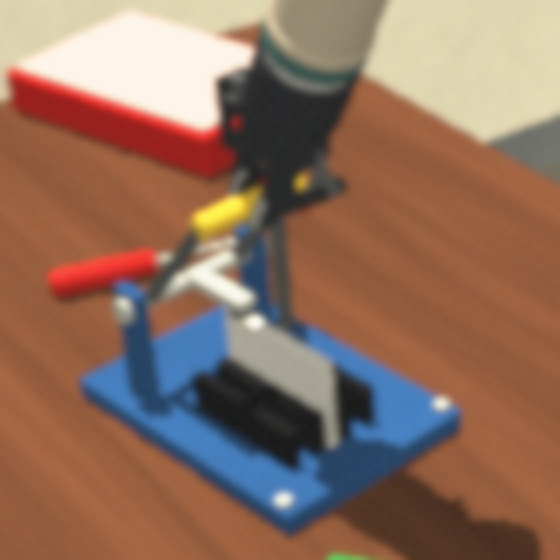

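The picture shows the pad arm down on the blank's top edge at (255,320). The gripper is on the yellow handle at (225,215), and the blank is upright in the middle slot.

```bash
python3 -c "
from cell import order; print(order.finish_job())"
```

```text
the job is handed in; nothing more can be done
None
```

The job is handed in, and no verdict came back: the blank is seated in the middle slot, the catch is fully flipped, and the gripper is holding the handle with the pad pressed on the blank (lever about 1.29 rad, my estimate from the arm pose).

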